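Probe the bored housing through its guide hole

TASK

One of the fixture's three nests holds the tall bored bearing housing; the other two hold low blanking discs. Lift the probe rod by its handle out of its holder, lower it upright through the guide hole above the housing (no other guide hole), and finish still holding it there: centred in the guide hole, its tip about half-way down the housing's bore, the rod touching neither the fixture nor the housing at any time. Do not shift the housing, the discs or the other things on the desk.

Things in the scene. Friction and masses are not known exactly. Their poses are not given: they have to be found in the camera images.
- rod_handle (a point): Centre of the probe rod's handle. The rod is a straight steel shank, 12 mm in diameter and 130 mm long with a flat foot, under an aluminium handle 22 mm in diameter and 40 mm high on the same axis (170 mm in all, about 0.16 kg). This point lies on the axis, half-way up the handle, 150 mm above the tip. z points up the rod.
- rod_tip (a point): Lower end of the probe rod: the point on its axis at the flat foot. z points up the rod.
- holder: Dark steel block, 70 x 70 mm and 50 mm high, fixed to the desk, in whose central blind hole (13.8 mm in diameter, 40 mm deep) the rod stands upright at the start. Origin: centre of its underside.
- fixture: Steel inspection fixture (dark base, bright bridge), fixed to the desk, origin at the centre of its underside, z up. Base plate 130 x 330 mm (x, y), 15 mm thick; a bridge plate 50 x 330 mm (x, y), 15 mm thick, stands over its middle on a post at either end, underside 80 mm and top 95 mm above the desk. The bridge has three through guide holes 28 mm in diameter, in a row along the fixture's y at -85, 0 and +85 mm. Below each hole, on the base plate, is a round nest.
- guide_left (a point): Centre of the mouth of the guide hole at the fixture's +y end, at the bridge's top face (95 mm above the desk); hole 28 mm in diameter, straight down through the 15 mm bridge plate.
- guide_middle (a point): The same for the middle guide hole.
- guide_right (a point): The same for the guide hole at the fixture's -y end.
- housing: Loose aluminium bearing housing, a round cup 66 mm in diameter and 45 mm high, standing in one of the nests on the base plate (its underside 15 mm above the desk), below that nest's guide hole to within about 1 mm. Its central bore, 32 mm in diameter, is open at the top and 35 mm deep. Origin: centre of its underside, z up.
- housing_bore (a point): Centre of the mouth of the housing's bore, on its top face, 45 mm above its underside (60 mm above the desk).
- disc_a: Plain aluminium blanking disc, 66 mm in diameter, 12 mm thick, no bore, lying in another nest. Origin: centre of its underside.
- disc_b: A second blanking disc like disc_a, in the remaining nest.
- calliper: Bystander: a steel calliper, 200 mm long and 14 mm high, lying on the desk beyond the holder.
- bracket: Bystander: a printed angle bracket prototype, 70 x 50 mm, 61 mm high.
- mug: Bystander: a white mug, 95 mm high.
- driver: Bystander: a screwdriver lying on the desk.
- bearing: Bystander: a steel ring, 52 mm in diameter and 15 mm high, on the desk just in front of the fixture.
- notes: Bystander: a 76 mm square paper pad, 22 mm high.
- parts_tray: Bystander: an open plastic tray, 100 x 150 mm, 35 mm high.

How it is judged:
By the outcome, as a careful person would: the job done as asked, in the order asked, and still so for the second after the job is handed in, while the arm keeps its last pose, push and grip.
It also fails if it takes over 54 s, if anything falls off the work surface, if the arm or the gripper's body presses on something with over 40 N, if the wrist force passes 120 N, or if a joint passes its speed limit or range.

ROBOT

A 6-joint arm with a two-finger parallel gripper is mounted at the origin on the work surface. World frame = base frame: x ahead of the robot, y to its left, z up, the work surface at z = 0. Lengths are in m, angles in rad, forces in N, time in s.
With the tool pointing down it reaches from about 0.35 to 0.85 m from the base axis. Payload 8.1 kg.
Tool frame: the origin (TCP) lies on the centre line of the jaws, within the pads' length; the fingertips stand 17 mm ahead of it and the grasp point (between the pads) lies 2 mm behind it; x points along the fingers, z is the direction in which the jaws open and shut, and the axes are right-handed (so a half turn about x gives the same grasp; the last joint's range is limited). The gripper opens to 93 mm and grips with 3 to 60 N. Pads are 15 mm wide; open, the fingers measure 128 mm over their backs; the gripper's body (75 mm by 188 mm) begins 65 mm behind the grasp point.
Start: joints at [1.254, 0.13, 1.488, -0, 1.523, -0.085], TCP at [0.138, 0.584, 0.236] pointing down, gripper open.
Joint ranges: [-2.96, 2.96], [-0.89, 2.26], [0.02, 2.5], [-1.34, 4.48], [0, 2.73], [-2.66, 2.66]. Speed limits (rad/s): [2.39, 2.39, 2.79, 3.14, 3.14, 3.14].

INTERFACE

Orientations are given as a rotation vector (axis times angle).
In Python, from workcell import robot gives the robot as it stands. The module is installed in compiled form; this text tells all that it offers.
- The arm moves only by the tool arm_command, never from a script. Its argument "steps" is a list of rows, each an object of numbers: "x", "y", "z": the shift along the world's x, y, z in cm; "rx", "ry", "rz": the turn, a rotation vector about the world's x, y, z in rad; "gripper": the opening, from 0 (shut) to 1 (fully open). A call has 1 to 20 rows; each row shifts and turns the commanded pose from where the row before left it; what a row does not reach is not made up. A row lasts 1/10 s, in which the tool goes at most 50 mm and 8.59 degrees, less where a joint would pass 70% of its speed; a pose out of reach is approached as far as the arm can. A call is refused whole if a number of a shift passes 5 or a number of a turn 0.15, either way. A call with a gripper value outside its range is refused whole. The fingers move at their own pace and stop on an object; the grip force is fixed at half the most. Time passes only in rows, so rows that do not move let the fingers close. It gives the time, the measured TCP pose, the force and the opening at its end, in the units of the state.
- robot.read_state(): the state, without advancing time (a new reading comes with each control period).
- robot.capture(name): name is "side" or "top" or "wrist"; returns a dict with "image" (420x560x3 uint8, red, green, blue), "z_map" (420x560 float32, m along the optical axis (not along the pixel's ray), 0 where there is no reading), "fovy" (degrees; the focal length in pixels is half the picture's height over the tangent of half this angle, whatever the lens; pixels are square), "cx", "cy" (the principal point, pixels), "rvec" (rotation vector, rad) and "tvec" (3), from world to camera coordinates, as OpenCV has them; the wrist camera has in their place "hand_eye" (4x4, takes a point from camera to tool coordinates, whose origin is the TCP and whose axes are the tool frame's). Camera axes: x right, y down, z forward; pixel columns grow to the right and rows downward; lengths in m; the calibration is good to about 2 mm. A picture is of the moment at which its call begins: read the wrist's pose just before it.
- robot.finish_job(): hands the job in, once; it reports no verdict.
The state is a dict: "t": time; "joint_pos": joint angles; "joint_velocities": joint speeds; "effort": joint torques, N m; "position": TCP position; "tcp_rot": TCP orientation; "wrist_force": force on the tool from outside, world axes, zero at the start; "ft_torque": the same for the moment, N m; "opening": opening from 0.0 (shut) to 1.0 (fully open).
Only numpy, scipy, OpenCV 4.12 (cv2) and the standard library are available. Lean on these libraries where they do the work, as an engineer would, in place of code of your own. Each camera call takes 0.05 s, during which the arm holds its last target. There are 200 camera calls.

## Working session

There is one attempt and no reset: what is moved stays moved. The work goes in short steps, Python scripts to look and compute and a tool call to move; the robot and the scene stay as the last step left them, time stands still between calls to the robot, and variables do not carry over. Pictures are saved under pics/ and viewed, about 8 in all and at most 12, crops included, and the job is handed in when it is done.

Besides the shell and the picture viewer there is one more tool, called after "Request:" as name(argument=value, ...) on one line, values as JSON. arm_command: Moves the arm, as the interface text tells. Its arguments: {"type":"object","properties":{"steps":{"type":"array"}},"required":["steps"]}

```bash
mkdir -p pics; cat > h.py <<'E'
import numpy as np,cv2
from workcell import robot
def K(c):
    f=c["image"].shape[0]/2/np.tan(np.radians(c["fovy"])/2)
    return np.array([[f,0,c["cx"]],[0,f,c["cy"]],[0,0,1]])
def pose(c,s=None): # cam->world R,t
    if "hand_eye" in c:
        H=np.array(c["hand_eye"]);R=cv2.Rodrigues(np.array(s["tcp_rot"],float))[0]
        return R@H[:3,:3],R@H[:3,3]+np.array(s["position"])
    R=cv2.Rodrigues(np.array(c["rvec"],float))[0].T
    return R,-R@np.array(c["tvec"]).ravel()
def cloud(c,s=None):
    R,t=pose(c,s);z=c["z_map"];v,u=np.indices(z.shape)
    p=np.stack([u,v,np.ones_like(u)],-1)@np.linalg.inv(K(c)).T*z[...,None]
    return p@R.T+t
def atz(c,u,v,h,s=None):
    R,t=pose(c,s);d=R@np.linalg.inv(K(c))@[u,v,1];return t+d*(h-t[2])/d[2]
def proj(c,P,s=None):
    R,t=pose(c,s);q=K(c)@(R.T@(np.array(P)-t));return q[:2]/q[2]
def save(c,n,crop=None,k=1):
    im=c["image"][...,::-1]
    if crop: a,b,d,e=crop;im=im[b:e,a:d]
    cv2.imwrite("pics/"+n,cv2.resize(im,None,fx=k,fy=k))
E
python3 - <<'E'
from h import *
import pickle
s=robot.read_state();print(s)
cs={n:robot.capture(n) for n in("top","side")}
pickle.dump((s,cs),open("c0.pkl","wb"))
for n,c in cs.items():save(c,n+"0.png");print(n,c["fovy"],pose(c)[1],np.mean(c["z_map"]>0))
E
```

```text
{'t': 0.0, 'joint_pos': array([ 1.25360366e+00,  1.31180003e-01,  1.48928105e+00, -7.19139124e-06,
        1.52297658e+00, -8.53964248e-02]), 'joint_velocities': array([ 6.81120176e-04, -2.12650681e-04,  5.05896251e-04, -2.85254122e-05,
        4.96621267e-04, -1.34162398e-03]), 'effort': array([ 1.21171106e-03, -5.59856415e+01, -4.91751301e+01,  7.69246998e-02,
        3.55236896e-02, -1.75464243e-04]), 'position': array([0.13764674, 0.58344764, 0.23457518]), 'tcp_rot': array([-1.03785285,  1.31154801,  1.03614275]), 'wrist_force': array([-5.10589197e-01,  1.42095541e-05,  5.78211287e-01]), 'ft_torque': array([-0.04963942, -0.02355709, -0.00023198]), 'opening': 0.9982423458393903}
top 57.67728189346935 [0.30381546 0.01248023 1.34408082] 0.9958630952380952
side 56.596844768312884 [ 0.19805388 -0.52863686  0.88348547] 0.9960544217687075
```

View pics/top0.png

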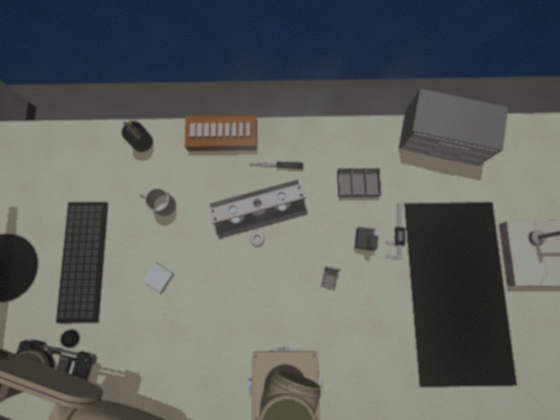

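View pics/side0.png

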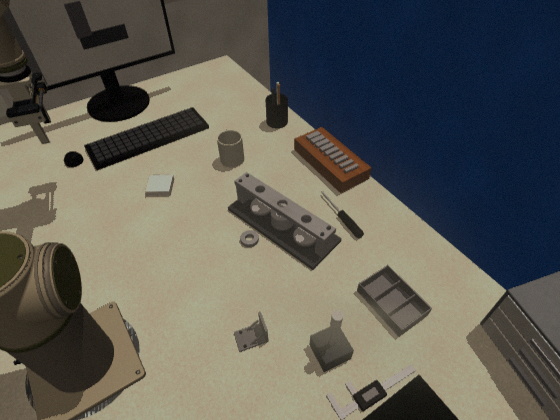

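The top view shows the fixture at about (258,207) and the holder with the rod at (366,239). In the side view the holder is at (330,347), the rod handle at (336,322), and the fixture's nests at (260,207), (281,218) and (304,236). I'll measure these from the clouds next.

```bash
python3 - <<'E'
from h import *
import pickle
s,cs=pickle.load(open("c0.pkl","rb"))
c=cs["top"];P=cloud(c);d=cs["side"];Q=cloud(d)
print("desk z",np.median(P[330:345,200:230,2]),np.median(Q[200:215,180:210,2]))
# bridge
for n,X in(("top",P),("side",Q)):
    m=(X[...,2]>.085)&(X[...,2]<.105)&(X[...,0]>.45)&(X[...,0]<.72)&(X[...,1]>-.1)&(X[...,1]<.3)
    p=X[m];
    r=cv2.minAreaRect((p[:,:2]*1000).astype(np.float32));print(n,"bridge",m.sum(),r,np.median(p[:,2]))
    m=(X[...,2]>.12)&(X[...,2]<.25)&(X[...,0]>.35)&(X[...,0]<.65)&(X[...,1]<-.1)&(X[...,1]>-.4)
    p=X[m];print("handle",len(p),p.mean(0) if len(p) else 0,p.min(0),p.max(0))
    m=(X[...,2]>.045)&(X[...,2]<.056)&(X[...,0]>.35)&(X[...,0]<.65)&(X[...,1]<-.15)&(X[...,1]>-.4)
    p=X[m];print("holder",len(p),cv2.minAreaRect((p[:,:2]*1000).astype(np.float32)),np.median(p[:,2]))
    m=(X[...,2]>.02)&(X[...,2]<.07)&(X[...,0]>.45)&(X[...,0]<.72)&(X[...,1]>-.1)&(X[...,1]<.3)
    p=X[m];
    for h in(.0275,.06):
        q=p[abs(p[:,2]-h)<.006];print(h,len(q),np.round(q[::max(1,len(q)//12)],3).tolist())
a=cv2.resize(c["image"][170:250,200:400,::-1],None,fx=4,fy=4,interpolation=2)
b=cv2.resize(d["image"][165:270,220:420,::-1],None,fx=4,fy=4,interpolation=2)
im=np.vstack([a,b])[:,:800]
cv2.imwrite("pics/crop.png",cv2.resize(cv2.convertScaleAbs(im,alpha=1.6),None,fx=.8,fy=.8))
E
```

```text
desk z -0.0021020143742789266 -0.0003152156088900293
top bridge 1324 ((594.864501953125, 82.86125946044922), (52.05112075805664, 329.7345275878906), 14.761067390441895) 0.09282304164321842
handle 65 [ 0.47532009 -0.29003664  0.1698579 ] [ 0.46611046 -0.30367822  0.13226942] [ 0.48760675 -0.28128033  0.18302242]
holder 323 ((427.8750915527344, -252.86383056640625), (92.49462127685547, 208.04124450683594), 50.632972717285156) 0.048598455451505096
0.0275 267 [[0.683, -0.057, 0.022], [0.631, 0.002, 0.027], [0.61, -0.072, 0.032], [0.606, -0.03, 0.023], [0.599, -0.005, 0.023], [0.595, -0.019, 0.024], [0.591, 0.169, 0.024], [0.585, 0.003, 0.023], [0.576, 0.176, 0.027], [0.562, 0.134, 0.022], [0.553, 0.14, 0.028], [0.547, 0.155, 0.024], [0.533, 0.161, 0.024]]
0.06 59 [[0.613, -0.077, 0.066], [0.61, 0.092, 0.059], [0.61, 0.075, 0.059], [0.608, -0.067, 0.056], [0.579, 0.065, 0.056], [0.575, 0.075, 0.056], [0.575, 0.061, 0.057], [0.571, 0.082, 0.06], [0.572, 0.068, 0.055], [0.567, 0.099, 0.062], [0.568, 0.086, 0.057], [0.568, 0.068, 0.055], [0.564, 0.089, 0.06], [0.565, 0.075, 0.056], [0.531, 0
[... 323 characters left out ...]
632812), (85.9713363647461, 216.01708984375), 48.45792007446289) 0.049780968351138766
0.0275 666 [[0.56, 0.22, 0.033], [0.578, 0.179, 0.028], [0.581, 0.162, 0.024], [0.575, 0.147, 0.028], [0.563, 0.144, 0.026], [0.557, 0.091, 0.022], [0.579, 0.057, 0.024], [0.606, 0.02, 0.025], [0.612, 0.0, 0.028], [0.593, 0.002, 0.027], [0.615, -0.024, 0.029], [0.615, -0.03, 0.022], [0.615, -0.077, 0.03]]
0.06 200 [[0.53, 0.233, 0.065], [0.533, 0.215, 0.063], [0.61, 0.107, 0.061], [0.611, 0.099, 0.058], [0.576, 0.092, 0.061], [0.564, 0.09, 0.058], [0.583, 0.071, 0.059], [0.566, 0.076, 0.058], [0.569, 0.065, 0.062], [0.577, 0.058, 0.059], [0.646, -0.069, 0.06], [0.634, -0.072, 0.055], [0.611, -0.072, 0.059]]
```

View pics/crop.png

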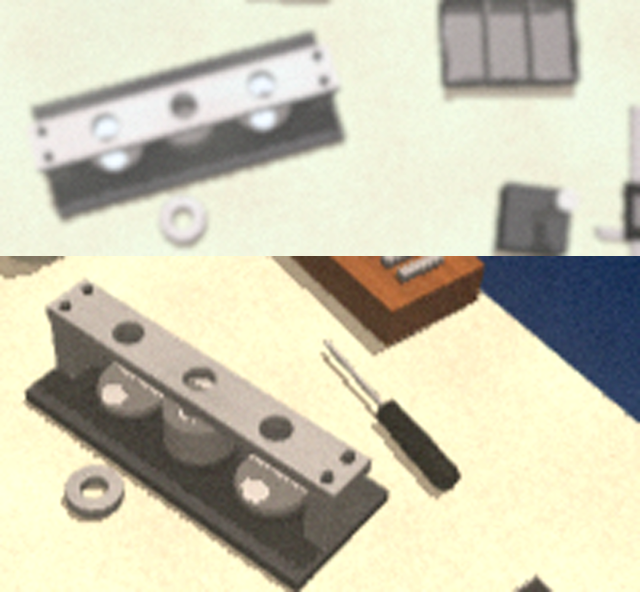

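The middle nest holds the tall housing: the cloud gives z≈0.06 below the middle hole, at about (0.594, 0.084). The outer nests show low discs. Next I'll check the tool axes and move above the rod.

```bash
python3 - <<'E'
from h import *
s=robot.read_state();R=cv2.Rodrigues(s["tcp_rot"])[0];print(np.round(R,3))
c=robot.capture("wrist");print(np.round(c["hand_eye"],3),c["fovy"])
# wanted: rz turn 
E
```

```text
[[-0.001 -0.973  0.23 ]
 [-0.002  0.23   0.973]
 [-1.     0.    -0.002]]
[[-0.    -0.289  0.957 -0.15 ]
 [-0.001 -0.957 -0.289  0.081]
 [ 1.    -0.001  0.     0.   ]
 [ 0.     0.     0.     1.   ]] 60.69563170358863
```

Request:
arm_command(steps=[{"x":3.5,"y":-2,"z":0.5,"rz":-0.07},{"x":3.5,"y":-2,"z":0.5,"rz":-0.07},{"x":3.5,"y":-2,"z":0.5,"rz":-0.07},{"x":3.5,"y":-2,"z":0.5,"rz":-0.07},{"x":3.5,"y":-2,"z":0.5,"rz":-0.07},{"x":3.5,"y":-2,"rz":-0.07},{"x":2.5,"y":-3.5,"rz":-0.07},{"x":2.5,"y":-3.5,"rz":-0.07},{"x":2.5,"y":-3.5,"rz":-0.07},{"x":2.5,"y":-3.5,"rz":-0.07},{"x":2.5,"y":-3.5,"rz":-0.07},{"x":2.5,"y":-3.5,"rz":-0.07},{"x":1.2,"y":-3,"rz":-0.07},{"x":1.2,"y":-3,"rz":-0.07},{"x":1.2,"y":-3,"rz":-0.07},{"x":1.2,"y":-3,"rz":-0.07},{"x":1.2,"y":-3,"rz":-0.07},{"x":1.2,"y":-3,"rz":-0.07},{"x":1.2,"y":-3,"rz":-0.07},{"x":1.2,"y":-2.5}])

```text
schema error: expected keys x, y, z, rx, ry, rz, gripper
```

Request:
arm_command(steps=[{},{},{},{}])

```text
schema error: expected keys x, y, z, rx, ry, rz, gripper
```

```bash
python3 - <<'E'
from h import *
import pickle
s=robot.read_state();c=robot.capture("wrist");pickle.dump((s,c),open("w1.pkl","wb"))
R=cv2.Rodrigues(s["tcp_rot"])[0];print(s["position"],np.round(R,4),s["wrist_force"],s["t"])
X=cloud(c,s)
m=(X[...,2]>.085)&(X[...,2]<.105);p=X[m];print(np.median(p[:,2]),cv2.minAreaRect((p[:,:2]*1000).astype(np.float32)))
print(proj(c,[.5947,.084,.095],s))
save(c,"w1.png")
E
```

```text
[0.13770198 0.58356482 0.23480566] [[-5.000e-04 -9.733e-01  2.297e-01]
 [-1.400e-03  2.297e-01  9.733e-01]
 [-1.000e+00  1.000e-04 -1.400e-03]] [-0.37195623 -0.01675207  0.01622039] 0.15
nan ((0.0, 0.0), (0.0, 0.0), 0.0)
[-12.89732801 625.95775053]
  return _methods._mean(a, axis=axis, dtype=dtype,
  ret = ret.dtype.type(ret / rcount)
```

View pics/w1.png

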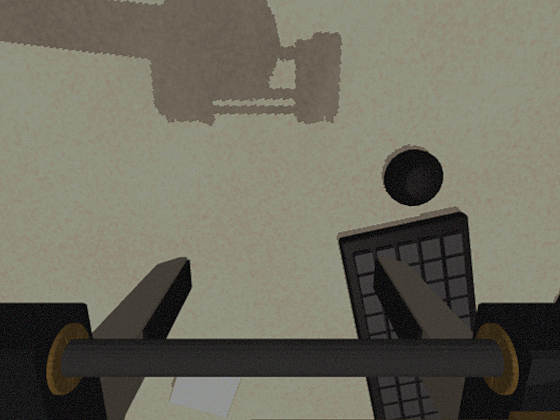

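All seven keys are needed in each row, so the arm has not moved; the picture only shows the keyboard, the mouse and the fingers at the bottom of the frame. I'm resending the move.

Request:
arm_command(steps=[{"x":3.5,"y":-2,"z":0.5,"rx":0,"ry":0,"rz":-0.07,"gripper":1},{"x":3.5,"y":-2,"z":0.5,"rx":0,"ry":0,"rz":-0.07,"gripper":1},{"x":3.5,"y":-2,"z":0.5,"rx":0,"ry":0,"rz":-0.07,"gripper":1},{"x":3.5,"y":-2,"z":0.5,"rx":0,"ry":0,"rz":-0.07,"gripper":1},{"x":3.5,"y":-2,"z":0.5,"rx":0,"ry":0,"rz":-0.07,"gripper":1},{"x":3.5,"y":-2,"z":0,"rx":0,"ry":0,"rz":-0.07,"gripper":1},{"x":2.5,"y":-3.5,"z":0,"rx":0,"ry":0,"rz":-0.07,"gripper":1},{"x":2.5,"y":-3.5,"z":0,"rx":0,"ry":0,"rz":-0.07,"gripper":1},{"x":2.5,"y":-3.5,"z":0,"rx":0,"ry":0,"rz":-0.07,"gripper":1},{"x":2.5,"y":-3.5,"z":0,"rx":0,"ry":0,"rz":-0.07,"gripper":1},{"x":2.5,"y":-3.5,"z":0,"rx":0,"ry":0,"rz":-0.07,"gripper":1},{"x":2.5,"y":-3.5,"z":0,"rx":0,"ry":0,"rz":-0.07,"gripper":1},{"x":1.2,"y":-3,"z":0,"rx":0,"ry":0,"rz":-0.07,"gripper":1},{"x":1.2,"y":-3,"z":0,"rx":0,"ry":0,"rz":-0.07,"gripper":1},{"x":1.2,"y":-3,"z":0,"rx":0,"ry":0,"rz":-0.07,"gripper":1},{"x":1.2,"y":-3,"z":0,"rx":0,"ry":0,"rz":-0.07,"gripper":1},{"x":1.2,"y":-3,"z":0,"rx":0,"ry":0,"rz":-0.07,"gripper":1},{"x":1.2,"y":-3,"z":0,"rx":0,"ry":0,"rz":-0.07,"gripper":1},{"x":1.2,"y":-3,"z":0,"rx":0,"ry":0,"rz":-0.07,"gripper":1},{"x":1.2,"y":-2.5,"z":0,"rx":0,"ry":0,"rz":-0.01,"gripper":1}])

```text
t: 2.2
position: [0.5941, 0.0173, 0.2604]
tcp_rot: [0.003, 1.571, -0.003]
wrist_force: [-0.3, 0.1, -0.4]
opening: 1.0
```

Request:
arm_command(steps=[{"x":0,"y":0,"z":0,"rx":0,"ry":0,"rz":0,"gripper":1},{"x":0,"y":0,"z":0,"rx":0,"ry":0,"rz":0,"gripper":1},{"x":0,"y":0,"z":0,"rx":0,"ry":0,"rz":0,"gripper":1},{"x":0,"y":0,"z":0,"rx":0,"ry":0,"rz":0,"gripper":1}])

```text
t: 2.6
position: [0.5935, 0.02, 0.2607]
tcp_rot: [-0.0, 1.571, 0.001]
wrist_force: [-0.7, -0.3, 0.1]
opening: 0.998
```

```bash
python3 - <<'E'
from h import *
import pickle
s=robot.read_state();c=robot.capture("wrist");pickle.dump((s,c),open("w1.pkl","wb"))
R=cv2.Rodrigues(s["tcp_rot"])[0];print(s["position"],np.round(R,4),s["wrist_force"],s["t"])
X=cloud(c,s)
m=(X[...,2]>.085)&(X[...,2]<.105);p=X[m];print(np.median(p[:,2]),cv2.minAreaRect((p[:,:2]*1000).astype(np.float32)))
print(proj(c,[.5947,.084,.095],s))
save(c,"w1b.png")
E
```

```text
[0.59350006 0.02004584 0.26066179] [[-1.e-04 -5.e-04  1.e+00]
 [ 2.e-04  1.e+00  5.e-04]
 [-1.e+00  2.e-04 -1.e-04]] [-0.67079685 -0.2932475   0.13170228] 2.6
0.09616973934160561 ((604.2980346679688, 56.34716796875), (50.092926025390625, 271.14556884765625), 14.909011840820312)
[284.09699662 128.45758744]
```

View pics/w1b.png

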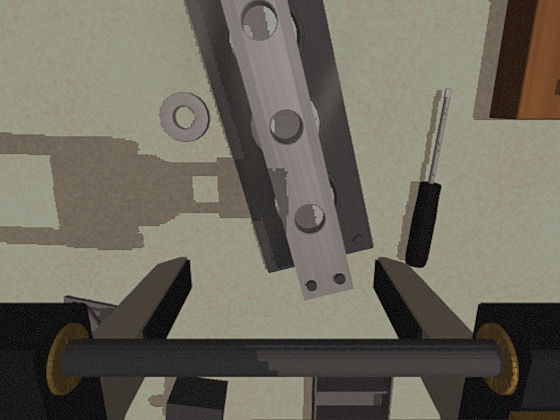

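The wrist view shows the middle guide hole at about (286,125), the right hole at (309,217) and the left one at (259,20); the ring is at (184,117), clear of the bridge. I'll fit the hole centres.

```bash
cat >> h.py <<'E'
def hole(c,s,g,h,r=26):
    X=cloud(c,s);m=((X[...,2]<h-.004)).astype(np.uint8)
    k=np.zeros_like(m);cv2.circle(k,(int(g[0]),int(g[1])),r,1,-1);m&=k
    cn=max(cv2.findContours(m,cv2.RETR_EXTERNAL,cv2.CHAIN_APPROX_NONE)[0],key=cv2.contourArea)
    q=np.array([atz(c,*p[0],h,s)[:2] for p in cn]);(x,y),R=cv2.minEnclosingCircle((q*1e3).astype(np.float32))
    e=cv2.fitEllipse((q*1e3).astype(np.float32))
    return np.round([x,y,R],1),np.round(e[0],1),np.round(e[1],1)
E
python3 - <<'E'
from h import *
import pickle
s,c=pickle.load(open("w1.pkl","rb"))
for g in((286,125),(309,217)): print(hole(c,s,g,.095))
E
```

```text
(array([596.5,  85.6,  13.7]), array([596.6,  85.6]), array([26.6, 26.7]))
(array([618.2,   4.1,  13.7]), array([618.2,   3.9]), array([25.4, 26.6]))
```

Request:
arm_command(steps=[{"x":-0.8,"y":-3.5,"z":0,"rx":0,"ry":0,"rz":0,"gripper":1},{"x":-1,"y":-3.5,"z":0,"rx":0,"ry":0,"rz":0,"gripper":1},{"x":-1.2,"y":-3.5,"z":0,"rx":0,"ry":0,"rz":0,"gripper":1},{"x":-1.2,"y":-3.5,"z":0,"rx":0,"ry":0,"rz":0,"gripper":1},{"x":-1.2,"y":-3.5,"z":0,"rx":0,"ry":0,"rz":0,"gripper":1},{"x":-1.2,"y":-3.5,"z":0,"rx":0,"ry":0,"rz":0,"gripper":1},{"x":-1.2,"y":-3.5,"z":0,"rx":0,"ry":0,"rz":0,"gripper":1},{"x":-1.2,"y":-3.5,"z":0,"rx":0,"ry":0,"rz":0,"gripper":1},{"x":-1.2,"y":-3.5,"z":0,"rx":0,"ry":0,"rz":0,"gripper":1},{"x":-1.2,"y":-3.5,"z":0,"rx":0,"ry":0,"rz":0,"gripper":1},{"x":-0.5,"y":-1,"z":0,"rx":0,"ry":0,"rz":0,"gripper":1},{"x":0,"y":0,"z":0,"rx":0,"ry":0,"rz":0,"gripper":1},{"x":0,"y":0,"z":0,"rx":0,"ry":0,"rz":0,"gripper":1},{"x":0,"y":0,"z":0,"rx":0,"ry":0,"rz":0,"gripper":1}])

```text
t: 4.05
position: [0.4756, -0.3395, 0.2607]
tcp_rot: [-0.0, 1.571, 0.001]
wrist_force: [-0.4, 0.5, 0.3]
opening: 1.001
```

```bash
python3 - <<'E'
from h import *
import pickle
s=robot.read_state();c=robot.capture("wrist");pickle.dump((s,c),open("w2.pkl","wb"))
print(s["position"],s["t"])
X=cloud(c,s)
m=(X[...,2]>.165)&(X[...,2]<.2)&(abs(X[...,0]-.475)<.03)&(abs(X[...,1]+.29)<.03);p=X[m]
print(m.sum(),p.max(0),np.median(p,0))
t=m&(X[...,2]>np.median(p[:,2])-.005)
cn=max(cv2.findContours(t.astype(np.uint8),cv2.RETR_EXTERNAL,cv2.CHAIN_APPROX_NONE)[0],key=cv2.contourArea)
q=np.array([atz(c,*k[0],.18,s)[:2] for k in cn])*1e3
print("top circle",cv2.minEnclosingCircle(q.astype(np.float32)),cv2.fitEllipse(q.astype(np.float32)))
h=(X[...,2]>.045)&(X[...,2]<.055);print(np.median(X[h],0),cv2.minAreaRect((X[h][:,:2]*1e3).astype(np.float32)))
save(c,"w2.png")
E
```

```text
[ 0.47557995 -0.3395209   0.26073066] 4.05
988 [ 0.48921647 -0.27907615  0.18331196] [ 0.47824159 -0.28935944  0.18112298]
top circle ((478.2177429199219, -290.13836669921875), 11.276931762695312) ((478.30181884765625, -290.12579345703125), (21.60511589050293, 21.9953670501709), 9.316364288330078)
[ 0.47501299 -0.28034351  0.05122397] ((434.906982421875, -259.9833984375), (91.72015380859375, 197.87417602539062), 55.26145553588867)
```

View pics/w2.png

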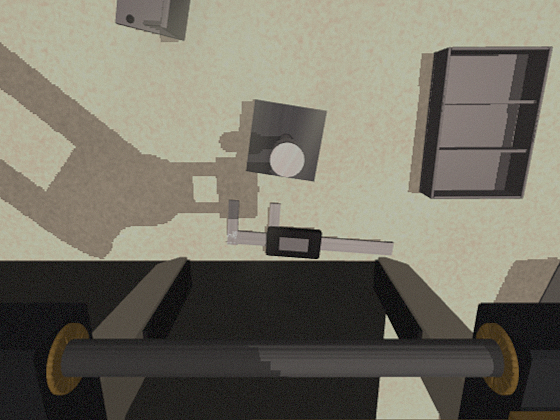

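The picture shows the handle top at (287,159) in the holder, with the calliper at (300,241) below it and the tray to the right. The handle is at about (0.478, -0.290) with its top at z≈0.181, which matches the text. I'll move the jaws around the handle and check that it is centred before closing.

Request:
arm_command(steps=[{"x":0.1,"y":2.5,"z":0,"rx":0,"ry":0,"rz":0,"gripper":1},{"x":0,"y":2.5,"z":0,"rx":0,"ry":0,"rz":0,"gripper":1},{"x":0,"y":0,"z":0,"rx":0,"ry":0,"rz":0,"gripper":1},{"x":0,"y":0,"z":-2,"rx":0,"ry":0,"rz":0,"gripper":1},{"x":0,"y":0,"z":-2,"rx":0,"ry":0,"rz":0,"gripper":1},{"x":0,"y":0,"z":-2,"rx":0,"ry":0,"rz":0,"gripper":1},{"x":0,"y":0,"z":-2,"rx":0,"ry":0,"rz":0,"gripper":1},{"x":0,"y":0,"z":-2,"rx":0,"ry":0,"rz":0,"gripper":1},{"x":0,"y":0,"z":0,"rx":0,"ry":0,"rz":0,"gripper":1},{"x":0,"y":0,"z":0,"rx":0,"ry":0,"rz":0,"gripper":1},{"x":0,"y":0,"z":0,"rx":0,"ry":0,"rz":0,"gripper":1}])

```text
t: 5.2
position: [0.4766, -0.2915, 0.1622]
tcp_rot: [-0.001, 1.569, -0.002]
wrist_force: [0.3, -0.2, -0.1]
opening: 0.999
```

```bash
python3 - <<'E'
from h import *
import pickle
s=robot.read_state();c=robot.capture("wrist");pickle.dump((s,c),open("w3.pkl","wb"))
print(s["position"],s["t"],c["cx"],c["cy"])
X=cloud(c,s)
m=(X[...,2]>.176)&(X[...,2]<.19)&(abs(X[...,0]-.475)<.02)&(abs(X[...,1]+.29)<.02);p=X[m]
print(m.sum(),p.min(0),p.max(0),np.median(p,0))
# fingers: low points near TCP height
d=X-s["position"]
f=(d[...,2]<.03)&(d[...,2]>-.025)&(abs(d[...,0])<.07)&(abs(d[...,1])<.03)&(abs(d[...,0])>.03)
for sg in(-1,1):
    q=d[f&(d[...,0]*sg>0)];print(sg,len(q),np.round(np.percentile(q,[2,50,98],axis=0),4).tolist())
t=robot.capture("side");Y=cloud(t);m=(Y[...,2]>.17)&(Y[...,2]<.19)&(abs(Y[...,0]-.475)<.03)&(abs(Y[...,1]+.29)<.03);print(m.sum(),np.median(Y[m],0) if m.sum() else 0)
save(c,"w3.png")
E
```

```text
[ 0.47663218 -0.29146281  0.16220405] 5.2 282.0748711756565 215.76038629769656
2221 [ 0.4671874  -0.30160552  0.1760355 ] [ 0.48921512 -0.27827054  0.18405353] [ 0.47818996 -0.28871246  0.18109245]
-1 2735 [[-0.0612, -0.0061, -0.0137], [-0.0487, 0.0093, 0.0128], [-0.0465, 0.0103, 0.0294]]
1 2722 [[0.0459, -0.0062, -0.0137], [0.0482, 0.0091, 0.0127], [0.0605, 0.0101, 0.0295]]
39 [ 0.47430912 -0.28978584  0.17980715]
```

View pics/w3.png

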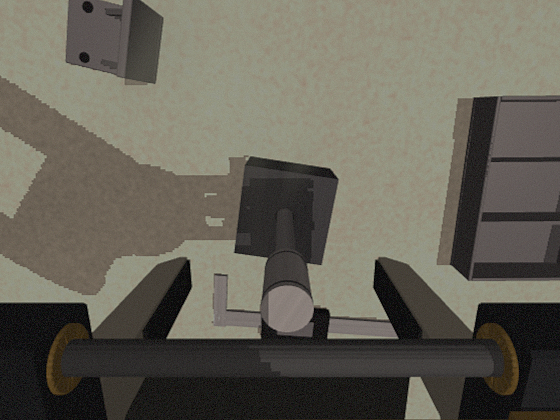

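The handle sits between the open fingers, with its top at (287,308) and the fingertips at columns 190 and 375. It is about 1.8 mm to +x of the jaw centre, so I'll correct that and close.

Request:
arm_command(steps=[{"x":0.17,"y":0.1,"z":-0.4,"rx":0,"ry":0,"rz":0,"gripper":1},{"x":0,"y":0,"z":0,"rx":0,"ry":0,"rz":0,"gripper":1},{"x":0,"y":0,"z":0,"rx":0,"ry":0,"rz":0,"gripper":0.4},{"x":0,"y":0,"z":0,"rx":0,"ry":0,"rz":0,"gripper":0.4},{"x":0,"y":0,"z":0,"rx":0,"ry":0,"rz":0,"gripper":0.3},{"x":0,"y":0,"z":0,"rx":0,"ry":0,"rz":0,"gripper":0.25},{"x":0,"y":0,"z":0,"rx":0,"ry":0,"rz":0,"gripper":0.2},{"x":0,"y":0,"z":0,"rx":0,"ry":0,"rz":0,"gripper":0},{"x":0,"y":0,"z":0,"rx":0,"ry":0,"rz":0,"gripper":0},{"x":0,"y":0,"z":0,"rx":0,"ry":0,"rz":0,"gripper":0},{"x":0,"y":0,"z":0,"rx":0,"ry":0,"rz":0,"gripper":0},{"x":0,"y":0,"z":0,"rx":0,"ry":0,"rz":0,"gripper":0},{"x":0,"y":0,"z":0,"rx":0,"ry":0,"rz":0,"gripper":0},{"x":0,"y":0,"z":0,"rx":0,"ry":0,"rz":0,"gripper":0}])

```text
t: 6.7
position: [0.4775, -0.29, 0.1566]
tcp_rot: [0.001, 1.571, -0.001]
wrist_force: [0.6, -0.2, -0.0]
opening: 0.23
```

Request:
arm_command(steps=[{"x":0,"y":0,"z":0.5,"rx":0,"ry":0,"rz":0,"gripper":0},{"x":0,"y":0,"z":1,"rx":0,"ry":0,"rz":0,"gripper":0},{"x":0,"y":0,"z":1,"rx":0,"ry":0,"rz":0,"gripper":0},{"x":0,"y":0,"z":1,"rx":0,"ry":0,"rz":0,"gripper":0},{"x":0,"y":0,"z":1.5,"rx":0,"ry":0,"rz":0,"gripper":0},{"x":0,"y":0,"z":1.5,"rx":0,"ry":0,"rz":0,"gripper":0},{"x":0,"y":0,"z":1.5,"rx":0,"ry":0,"rz":0,"gripper":0},{"x":0,"y":0,"z":1.5,"rx":0,"ry":0,"rz":0,"gripper":0},{"x":0,"y":0,"z":1.5,"rx":0,"ry":0,"rz":0,"gripper":0},{"x":0,"y":0,"z":1,"rx":0,"ry":0,"rz":0,"gripper":0},{"x":0,"y":0,"z":1,"rx":0,"ry":0,"rz":0,"gripper":0},{"x":0,"y":0,"z":0,"rx":0,"ry":0,"rz":0,"gripper":0},{"x":0,"y":0,"z":0,"rx":0,"ry":0,"rz":0,"gripper":0},{"x":0,"y":0,"z":0,"rx":0,"ry":0,"rz":0,"gripper":0}])

```text
t: 8.1
position: [0.4772, -0.2898, 0.2856]
tcp_rot: [0.001, 1.572, -0.0]
wrist_force: [-0.1, 0.5, -1.4]
opening: 0.229
```

```bash
cat >> h.py <<'E'
def axis(X,s,lo=-.15,hi=-.03):
    """rod pixels near the TCP: front-surface centre line by height slices, relative to the TCP"""
    d=X-s["position"];m=(abs(d[...,0])<.02)&(abs(d[...,1])<.025)
    for h in np.arange(lo,hi,.02):
        q=d[m&(abs(d[...,2]-h)<.006)]
        if len(q)>8: print(round(h,3),len(q),np.round(1e3*np.array([q[:,0].min(),q[:,0].max(),q[:,0].mean(),q[:,1].min(),q[:,1].max(),q[:,1].mean()]),1))
E
python3 - <<'E'
from h import *
s=robot.read_state();c=robot.capture("wrist");print(s["position"],s["opening"],s["wrist_force"])
X=cloud(c,s);axis(X,s)
d=X-s["position"];m=(abs(d[...,0])<.02)&(abs(d[...,1])<.025)&(d[...,2]>.012)&(d[...,2]<.04);q=d[m];print(m.sum(),np.median(q,0),q.min(0),q.max(0))
t=robot.capture("side");Y=cloud(t);print("side");axis(Y,s)
E
```

```text
[ 0.4771774  -0.28978699  0.28560869] 0.22892105455904319 [-0.08924819  0.54579593 -1.4189399 ]
-0.13 58 [-5.7  5.8  0.   1.4  6.3  4.8]
-0.11 68 [-6.   5.5 -0.3  1.1  6.2  4.9]
-0.09 86 [-5.7  5.8 -0.1  1.2  6.2  4.7]
-0.07 109 [-5.9  5.8 -0.1  0.3  6.3  4.7]
-0.05 134 [-6.1  5.5 -0.3  0.9  6.4  4.7]
4600 [-6.65179557e-05  7.83126402e-03  2.44692967e-02] [-0.01998501 -0.01003824  0.0120015 ] [0.01998456 0.01132128 0.03998596]
side
-0.13 15 [-7.5  1.4 -5.  -6.6  3.2 -3.1]
-0.11 16 [-8.2  0.4 -5.3 -5.9  2.5 -3.2]
-0.09 18 [-7.5  0.9 -5.  -7.   2.6 -3.1]
-0.07 21 [-8.4  0.8 -5.4 -6.5  4.1 -2.6]
-0.05 21 [-8.2  0.1 -5.3 -6.1  4.  -2.8]
```

The rod is held vertical, and its axis is on the TCP within about 0.3 mm. Moving over to the guide hole.

Request:
arm_command(steps=[{"x":0.5,"y":1.5,"z":0,"rx":0,"ry":0,"rz":0,"gripper":0},{"x":0.8,"y":2.5,"z":0,"rx":0,"ry":0,"rz":0,"gripper":0},{"x":0.8,"y":2.5,"z":0,"rx":0,"ry":0,"rz":0,"gripper":0},{"x":0.8,"y":2.5,"z":0,"rx":0,"ry":0,"rz":0,"gripper":0},{"x":0.8,"y":2.5,"z":0,"rx":0,"ry":0,"rz":0,"gripper":0},{"x":0.8,"y":2.5,"z":0,"rx":0,"ry":0,"rz":0,"gripper":0},{"x":0.8,"y":2.5,"z":0,"rx":0,"ry":0,"rz":0,"gripper":0},{"x":0.8,"y":2.5,"z":0,"rx":0,"ry":0,"rz":0,"gripper":0},{"x":0.8,"y":2.5,"z":0,"rx":0,"ry":0,"rz":0,"gripper":0},{"x":0.8,"y":2.5,"z":0,"rx":0,"ry":0,"rz":0,"gripper":0},{"x":0.8,"y":2.5,"z":0,"rx":0,"ry":0,"rz":0,"gripper":0},{"x":0.8,"y":2.5,"z":0,"rx":0,"ry":0,"rz":0,"gripper":0},{"x":0.8,"y":2.5,"z":0,"rx":0,"ry":0,"rz":0,"gripper":0},{"x":0.8,"y":2.5,"z":0,"rx":0,"ry":0,"rz":0,"gripper":0},{"x":0.6,"y":2,"z":0,"rx":0,"ry":0,"rz":0,"gripper":0},{"x":0.4,"y":1.5,"z":0,"rx":0,"ry":0,"rz":0,"gripper":0},{"x":0,"y":0,"z":0,"rx":0,"ry":0,"rz":0,"gripper":0},{"x":0,"y":0,"z":0,"rx":0,"ry":0,"rz":0,"gripper":0},{"x":0,"y":0,"z":0,"rx":0,"ry":0,"rz":0,"gripper":0},{"x":0,"y":0,"z":0,"rx":0,"ry":0,"rz":0,"gripper":0}])

```text
t: 10.2
position: [0.5964, 0.0841, 0.2867]
tcp_rot: [0.002, 1.571, -0.002]
wrist_force: [0.1, 0.6, -1.6]
opening: 0.235
```

Request:
arm_command(steps=[{"x":0,"y":0,"z":-1,"rx":0,"ry":0,"rz":0,"gripper":0},{"x":0,"y":0,"z":-1,"rx":0,"ry":0,"rz":0,"gripper":0},{"x":0,"y":0,"z":-0.8,"rx":0,"ry":0,"rz":0,"gripper":0},{"x":0,"y":0,"z":0,"rx":0,"ry":0,"rz":0,"gripper":0},{"x":0,"y":0,"z":0,"rx":0,"ry":0,"rz":0,"gripper":0},{"x":0,"y":0,"z":0,"rx":0,"ry":0,"rz":0,"gripper":0}])

```text
t: 10.8
position: [0.5967, 0.085, 0.259]
tcp_rot: [0.001, 1.57, -0.001]
wrist_force: [-0.9, -1.5, -0.7]
opening: 0.23
```

```bash
python3 - <<'E'
from h import *
s=robot.read_state();c=robot.capture("wrist");print(s["position"],s["tcp_rot"],s["t"])
X=cloud(c,s);axis(X,s)
t=robot.capture("side")
T=np.array(s["position"])+[0,.0003,-.147]
a=proj(c,T,s);b=proj(t,T);print(a,b,T)
rows=[]
for z,q,cam,st in((60,a,c,s),(40,b,t,None)):
    u,v=[int(round(k)) for k in q];im=cam["image"][max(0,v-z):v+z,u-z:u+z,::-1]
    print(u-z,max(0,v-z),im.shape);rows.append(cv2.resize(cv2.convertScaleAbs(im,alpha=1.4),(400,400),interpolation=2))
cv2.imwrite("pics/align.png",np.hstack(rows))
for n,cam,st in(("wrist",c,s),("side",t,None)):
    r=[proj(cam,[T[0]+.014*np.cos(k),T[1]+.014*np.sin(k),.095],st) for k in np.arange(0,6.28,np.pi/2)];print(n,np.round(r,1).tolist())
import pickle;pickle.dump((s,c,t),open("w4.pkl","wb"))
E
```

```text
[0.59670322 0.08496777 0.25901131] [ 7.75956838e-04  1.57023898e+00 -7.68508495e-04] 10.8
-0.13 55 [-5.4  6.1  0.2  0.9  6.1  4.6]
-0.11 64 [-5.8  5.7  0.2  0.8  6.   4.7]
-0.09 86 [-5.5  6.   0.3  0.8  6.2  4.6]
-0.07 106 [-5.8  5.9 -0.1  0.9  6.2  4.6]
-0.05 135 [-6.   5.6 -0.1  0.8  6.2  4.6]
[282.58300318 205.80787483] [282.26192599 198.02352308] [0.59670322 0.08526777 0.11201131]
223 146 (120, 120, 3)
242 158 (80, 80, 3)
wrist [[298.0, 200.8], [282.5, 185.7], [267.1, 200.9], [282.6, 215.7]]
side [[286.5, 200.2], [279.5, 199.2], [278.1, 204.4], [285.1, 205.4]]
```

View pics/align.png

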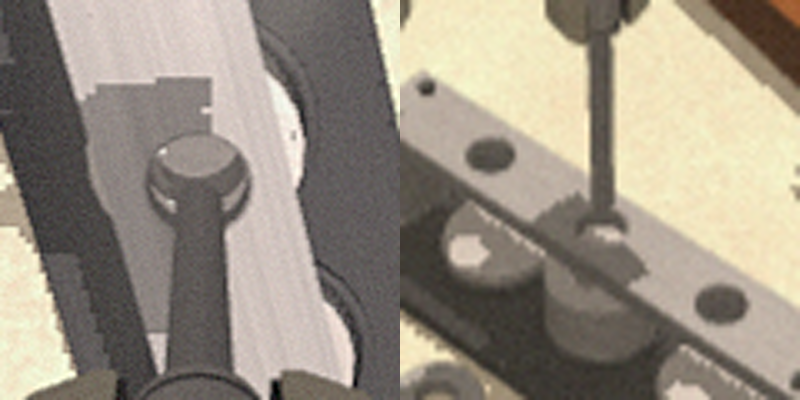

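The wrist crop shows the guide hole centred at about (282.7,200), against (282.5,201) predicted for the rod's axis. The side crop shows the hole at (282.5,203), against (282,202) predicted. They agree within about 1 mm, so I'll lower by 7.0 cm in slow steps.

Request:
arm_command(steps=[{"x":0,"y":0,"z":-0.5,"rx":0,"ry":0,"rz":0,"gripper":0},{"x":0,"y":0,"z":-0.5,"rx":0,"ry":0,"rz":0,"gripper":0},{"x":0,"y":0,"z":-0.5,"rx":0,"ry":0,"rz":0,"gripper":0},{"x":0,"y":0,"z":-0.5,"rx":0,"ry":0,"rz":0,"gripper":0},{"x":0,"y":0,"z":-0.5,"rx":0,"ry":0,"rz":0,"gripper":0},{"x":0,"y":0,"z":-0.5,"rx":0,"ry":0,"rz":0,"gripper":0},{"x":0,"y":0,"z":-0.5,"rx":0,"ry":0,"rz":0,"gripper":0},{"x":0,"y":0,"z":-0.5,"rx":0,"ry":0,"rz":0,"gripper":0},{"x":0,"y":0,"z":-0.5,"rx":0,"ry":0,"rz":0,"gripper":0},{"x":0,"y":0,"z":-0.5,"rx":0,"ry":0,"rz":0,"gripper":0},{"x":0,"y":0,"z":-0.5,"rx":0,"ry":0,"rz":0,"gripper":0},{"x":0,"y":0,"z":-0.5,"rx":0,"ry":0,"rz":0,"gripper":0},{"x":0,"y":0,"z":-0.5,"rx":0,"ry":0,"rz":0,"gripper":0},{"x":0,"y":0,"z":-0.5,"rx":0,"ry":0,"rz":0,"gripper":0},{"x":0,"y":0,"z":0,"rx":0,"ry":0,"rz":0,"gripper":0},{"x":0,"y":0,"z":0,"rx":0,"ry":0,"rz":0,"gripper":0},{"x":0,"y":0,"z":0,"rx":0,"ry":0,"rz":0,"gripper":0}])

```text
t: 12.6
position: [0.5967, 0.085, 0.189]
tcp_rot: [0.001, 1.57, -0.001]
wrist_force: [-0.5, -0.2, -0.4]
opening: 0.233
```

```bash
python3 - <<'E'
from h import *
s=robot.read_state();c=robot.capture("wrist");print(s["position"],s["tcp_rot"],s["t"],s["wrist_force"])
X=cloud(c,s);axis(X,s,-.09)
t=robot.capture("side")
T=np.array(s["position"])+[0,.0003,0];T[2]=.095
rows=[]
for z,cam,st in((50,c,s),(40,t,None)):
    q=proj(cam,T,st);u,v=[int(round(k)) for k in q];im=cam["image"][v-z:v+z,u-z:u+z,::-1]
    print(u-z,v-z,q);rows.append(cv2.resize(cv2.convertScaleAbs(im,alpha=1.4),(400,400),interpolation=2))
    r=[proj(cam,[T[0]+.014*np.cos(k),T[1]+.014*np.sin(k),.095],st) for k in np.arange(0,6.28,np.pi/2)];print(np.round((np.array(r)-[u-z,v-z])*200/z,1).tolist())
cv2.imwrite("pics/in.png",np.hstack(rows))
E
```

```text
[0.59673445 0.0849778  0.18899756] [ 8.39621614e-04  1.57021246e+00 -7.64180558e-04] 12.6 [-0.46041067 -0.22348225 -0.39324778]
-0.09 2359 [-20.   20.    0.1 -24.9  25.    3.5]
-0.07 107 [-5.8  5.5 -0.   1.1  6.4  4.7]
-0.05 136 [-6.   5.6 -0.1  0.9  6.2  4.6]
233 175 [282.69657549 225.1910141 ]
[[276.9, 200.6], [198.7, 125.4], [120.7, 200.9], [198.9, 273.8]]
242 162 [282.32213806 202.26647469]
[[222.7, 191.0], [187.7, 186.0], [180.3, 211.8], [215.7, 216.9]]
```

View pics/in.png

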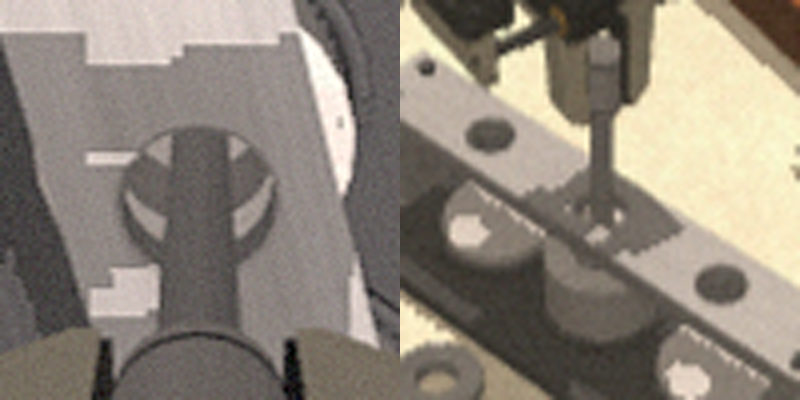

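The hole's rim runs from column 121 to 278 with its top at row 126, against 120.7, 276.9 and 125.4 predicted, so the rod is centred within about 0.3 mm. The wrist force is near zero, so I'm handing in.

```bash
python3 -c "
from workcell import robot
print(robot.finish_job());s=robot.read_state();print(s['t'],s['position'],s['opening'])"
```

```text
the job is handed in; nothing more can be done
None
the job is handed in; nothing more can be done
```

The probe rod is in the middle guide hole, the one above the tall housing, and the gripper still holds it there. I handed the job in at 12.6 s of robot time, inside the 54 s limit. `finish_job()` gives no verdict, and the state cannot be read after hand-in.

- **Centring:** the last wrist picture put the hole's rim within about 0.3 mm of a circle centred on the rod's axis. The side view, which is coarser, was consistent.
- **Upright:** the shank's axis ran straight down from the tool point within about 0.3 mm, so the rod is vertical.
- **Tip depth:** the tip should be about 42.4 mm above the desk, against 42.5 mm for half-way down the bore. I worked this out from the grasp height, taking the text's 10 mm for the tip standing on the holder's floor. I did not see the tip inside the bore.
- **Contact:** wrist forces stayed below about 2 N at every reading during lifting, carrying and lowering. I did not re-measure the housing, the discs or the other things at the end; nothing looked shifted in the last pictures.

**Disagreements:** the fixed cameras put the hole about 2–3 mm from where the wrist camera did, roughly the stated calibration error. I used the wrist camera because it saw the rod and the hole together. My first move call was refused because each row needs all seven keys; nothing moved.

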